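# Roll the fixture's knurled wheel until the cell gap is at the gauge mark

## Robot

A 7-joint arm with a two-finger parallel gripper is mounted at the origin on the work surface. World frame = base frame: x ahead of the robot, y to its left, z up, the work surface at z = 0. Lengths are in mm, angles in rad, forces in N, time in s.
With the tool pointing down it reaches from about 425 to 1025 mm from the base axis. Payload 9.4 kg.
Tool frame: the origin (TCP) lies at the very end of the fingers, on their centre line; the grasp point (between the pads) lies 19 mm behind it (manip.grasp_offset is the distance from the TCP to the grasp point, in mm); y points along the fingers, x is the direction in which the jaws open and shut, and the axes are right-handed (so a half turn about y gives the same grasp; the last joint's range is limited). The gripper opens to 93 mm and grips with 3 to 60 N. Pads are 15 mm wide; open, the fingers measure 128 mm over their backs; the gripper's body (75 mm by 188 mm) begins 65 mm behind the grasp point.
Start: joints at [1.129, 0.599, -0.003, 1.599, 0.002, 0.943, -0.08], TCP at [258.641, -677.295, 179.718] pointing down, gripper open.
Joint ranges: [-2.57, 2.57], [-0.35, 1.97], [-1.29, 1.29], [0.11, 2.56], [-1.05, 4.19], [0.11, 1.86], [-2.63, 2.63]. Speed limits (rad/s): [2.22, 2.22, 3.01, 3.01, 3.14, 3.14, 3.14].

## Interface

Orientations are given as a rotation vector (axis times angle).
In Python, from rig import manip gives the robot as it stands.
- The arm moves only by the tool carry_out, never from a script. Its arguments are lists of equal length, an entry for each row: "offset": the shift along the tool's x, y, z normalised to -1 to 1, where 1 is 0.15 m, a list of three; "turn": the turn, a rotation vector about the tool's x, y, z normalised to -1 to 1, where 1 is 90 degrees, a list of three. In form: {"offset": [[dx, dy, dz], ...], "turn": [[rx, ry, rz], ...]}. A call has 1 to 8 rows; each row is the pose to reach, as a shift and turn from the pose commanded when the call began, along the tool's axes at that moment; what a row does not reach only later rows make up. A row lasts 1/10 s, in which the tool goes at most 50 mm and 8.59 degrees, less where a joint would pass 70% of its speed; a pose out of reach is approached as far as the arm can. A call with a number of a shift or a turn outside -1 to 1 is refused whole. A call with a gripper value outside its range is refused whole. "fingers" is the opening, from 0 (shut) to 1 (fully open), set as the call begins (left out, the last holds). The fingers move at their own pace and stop on an object; "squeeze" is the grip in N (left out, the last holds). Time passes only in rows, so rows that repeat a pose let the fingers close. It gives the time, the measured TCP pose, the force and the opening at its end, in the units of the state.
- manip.sense(): the state, without advancing time (a new reading comes with each control period).
- manip.grab_frame(name): name is "side" or "top" or "wrist"; returns the picture (480x640x3 uint8, red, green, blue); there is no depth.
- manip.get_calibration(name): a dict with "mtx" (3x3 intrinsics, pixels), "distortion" ([k1, k2, p1, p2, k3] as OpenCV has them; the pictures are not rectified), "xyz" and "orientation" of the camera in the world. Camera axes: x right, y up, looking along -z (the intrinsics and any distortion apply to the point x, -y, -z); pixel columns grow to the right and rows downward; lengths in mm; the calibration is good to about 2 mm. A picture is of the moment at which its call begins: read the wrist's pose just before it. get_calibration takes no time and is no camera call; for the wrist camera it gives the pose at the moment of the call.
- manip.sign_off(): hands the job in, once; it reports no verdict.
The state is a dict: "time_s": time; "joints": joint angles; "qvel": joint speeds; "tau": joint torques, N m; "position": TCP position; "orientation": TCP orientation; "force": force on the tool from outside, world axes, zero at the start; "wrist_torque": the same for the moment, N m; "gripper_width": finger opening in mm.
Only numpy, scipy, OpenCV 4.12 (cv2) and the standard library are available. Lean on these libraries where they do the work, as an engineer would, in place of code of your own. Each camera call takes 0.05 s, during which the arm holds its last target.

## Task

On the bench stands a cell-stack fixture with four blue battery cells. With a fingertip on the exposed top of its knurled wheel, roll the wheel until the pressure plate has closed the gap far enough for its red pointer to stand at the green stripe of the gauge clip, and do not run well past the stripe. Move the plate only by the wheel, grip nothing, leave the things lying around where they are, and finish with the hand clear.

Things in the scene. Friction and masses are not known exactly. Their poses are not given: they have to be found in the camera images.
- fixture: Cell-stack fixture, fixed to the bench; base 190 (x) x 310 (y) x 12 mm; origin at the centre of its underside, on the bench top. Its +y is the way the pressure plate travels to close the gap. Along y: wheel block (-140 to -86 mm, top 88 mm above the bench), pressure plate, gap, four blue cells (8 to 119 mm, tops 106 mm high), end plate. White gauge bar along its +x side, 101 mm high.
- wheel: Knurled brass wheel, 80 mm in diameter, 20 mm wide, 32 ridges 2 mm high (every eighth painted yellow). Origin at its centre, 62 mm above the bench. Its axle lies along the fixture's y and stays in place; it sits in a slot of the wheel block, only its top stands out. It is a nut on a quick-pitch screw: one turn moves the plate 24 mm (10.5 mm of rim travel: 1 mm).
- wheel_top (a point): Highest point of the wheel's rim, 102 mm above the bench, 14 mm above the block; axes as the fixture's. Rolling the top of the wheel towards the fixture's +x (away from the robot, as the white arrow on the block's outer cheek shows) closes the gap, towards -x opens it. It takes about 1.5 N along the rim to turn it, and it stays where it is left; stops at both ends of the travel.
- press_plate: Aluminium pressure plate, 190 x 12 x 80 mm, driven by the wheel along the fixture's y; origin on the screw's axis (62 mm above the bench), in the face towards the cells. Not to be pushed by hand. The screw's bare end sticks out behind the wheel block.
- pointer (a point): Tip of the red pointer (3 mm wide) that stands on the pressure plate and reaches over the gauge bar, 106 mm above the bench; it travels with the plate.
- gauge_clip: Black gauge clip, 18 x 30 mm, 6 mm high, fixed on the gauge bar, with a green stripe 5 mm wide across its middle; axes as the fixture's. The stripe is where the pointer must stand; at the start it lies about 8 to 19 mm on from the pointer. It stays where it is.
- gauge_mark (a point): Middle of the green stripe, at the clip's edge next to the pointer, 106 mm above the bench; axes as the fixture's. Pointer minus mark along this y: negative, gap still too wide; positive, run past.
- busbar: Copper link bar 75 x 22 x 4 mm lying on the bench; origin under its centre. Leave alone.
- screwdriver: Orange-handled screwdriver, 200 mm, lying beyond the fixture. Leave alone.
- wrench: Grey steel wrench, 190 mm, lying beside the wheel end of the fixture. Leave alone.
- tape: Yellow tape roll, 64 mm across, 19 mm high, lying flat; origin under its centre. Leave alone.
- end_sheet: White insulating end sheet, 92 x 148 x 6 mm, with an orange square, lying flat beyond the fixture; it is fitted later, not by you. Leave alone.
- meter: Grey hand multimeter, 172 x 84 mm, 44 mm high, lying on its back. Leave alone.
- jar: Jar of bolts, 58 mm across, 65 mm high. Leave alone.

How it is judged (in metres and radians):
On the way, in this order (a step that is already met when the one before it is completed fails the run):
1. a fingertip presses on the knurled wheel while the gap is still well open (contact force between the fingers and wheel above 0.5 N and y of pointer in the frame of gauge_mark below -0.006 m), for 0.1 s.
2. the pointer stands at the green stripe (y of pointer in the frame of gauge_mark between -0.0025 and 0.0025 m), for 0.3 s.
At the end, for the whole second after the job is handed in: The red pointer stands within 2.5 mm of the middle of the green stripe (anywhere on the 5 mm stripe), the wheel is at rest, and the things lying around are within 15 mm of where they lay (all of step 2 and angular speed of wheel below 0.05 rad/s and distance of each of busbar, screwdriver, wrench, tape, end_sheet, meter, jar from where it was at the start of the episode below 0.015 m); the robot touches nothing.
It fails at once if the plate is run more than 6 mm past the gauge mark (y of pointer in the frame of gauge_mark above 0.006 m).
It fails at once if the pressure plate is pushed by the robot instead of being moved by the wheel (contact force between the arm and press_plate above 2 N).
It fails at once if the pressure plate is pushed by the fingers instead of being moved by the wheel (contact force between the fingers and press_plate above 2 N).
It fails at once if a thing that lay around is moved, lifted or carried (distance of any of busbar, screwdriver, wrench, tape, end_sheet, meter, jar from where it was at the start of the episode above 0.015 m).
It also fails if it takes over 61 s, if anything falls off the work surface, if the arm or the gripper's body presses on something with over 40 N, if the wrist force passes 120 N, or if a joint passes its speed limit or range.

## Working session

There is one attempt and no reset: what is moved stays moved. The work goes in short steps, Python scripts to look and compute and a tool call to move; the robot and the scene stay as the last step left them, time stands still between calls to the robot, and variables do not carry over. Pictures are saved under pics/ and viewed, and the job is handed in when it is done.

Besides the shell and the picture viewer there is one more tool, called by a JSON object that holds its "method" and its "body". carry_out: Moves the arm, as the interface text tells. Its arguments: {"type":"object","properties":{"offset":{"type":"array","items":{"type":"array","items":{"type":"number"}}},"turn":{"type":"array","items":{"type":"array","items":{"type":"number"}}},"fingers":{"type":"number"},"squeeze":{"type":"number"}},"required":["offset","turn"]}

```bash
mkdir -p pics; ls
python3 - <<'E'
from rig import manip
import cv2
s=manip.sense()
print({k:s[k] for k in('time_s','position','orientation','force','gripper_width')})
for n in('side','top'):
    cv2.imwrite(f'pics/{n}0.png',manip.grab_frame(n)[:,:,::-1]); print(n,manip.get_calibration(n))
E
```

```text
pics
{'time_s': 0.0, 'position': array([ 258.45283827, -676.76736979,  178.83335127]), 'orientation': array([-1.35918614,  0.93738605, -0.93508786]), 'force': array([-1.08694503,  0.88038567,  0.04594714]), 'gripper_width': 92.97491011301713}
side {'mtx': array([[621.47335129,   0.        , 322.54376917],
       [  0.        , 621.47335129, 242.64612786],
       [  0.        ,   0.        ,   1.        ]]), 'distortion': array([-0.03902556,  0.        ,  0.        ,  0.        ,  0.        ]), 'xyz': array([ 396.77317802, -709.35584822,  968.27053891]), 'orientation': array([ 0.72943858, -0.07961644, -0.20861567])}
top {'mtx': array([[464.07058116,   0.        , 308.57158946],
       [  0.        , 464.07058116, 240.92785602],
       [  0.        ,   0.        ,   1.        ]]), 'distortion': array([0.02929066, 0.        , 0.        , 0.        , 0.        ]), 'xyz': array([ 357.75528673,   43.68249597, 1059.84348855]), 'orientation': array([ 0.1739372 , -0.13666329, -1.5699882 ])}
```

View pics/side0.png

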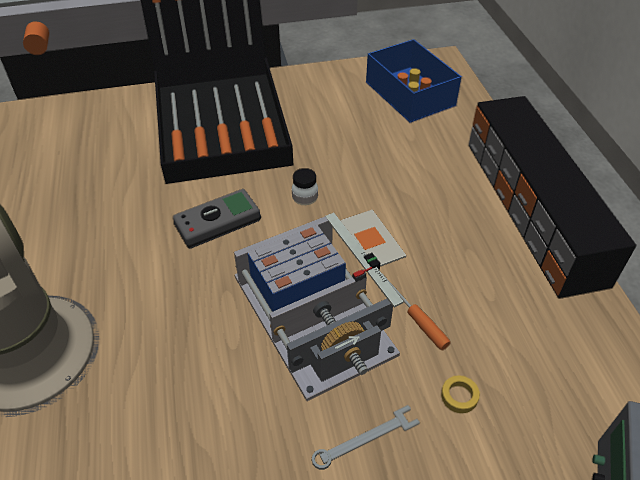

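View pics/top0.png

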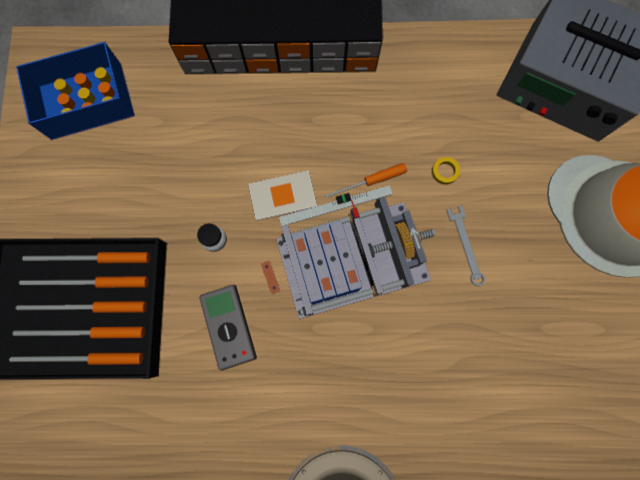

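The side view shows the wheel near (343,335), the red pointer near (358,274) and the clip near (372,260). In the top view the wheel is at (405,240), the pointer at (355,212) and the clip at (344,198). I'll enlarge these areas.

Run:
```python
import cv2
a=cv2.imread('pics/side0.png')[210:410,220:420]; b=cv2.imread('pics/top0.png')[170:330,260:500]
cv2.imwrite('pics/sz.png',cv2.resize(a,(600,600),interpolation=2)); cv2.imwrite('pics/tz.png',cv2.resize(b,(800,533),interpolation=2))
```

```text
(no output)
```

View pics/sz.png

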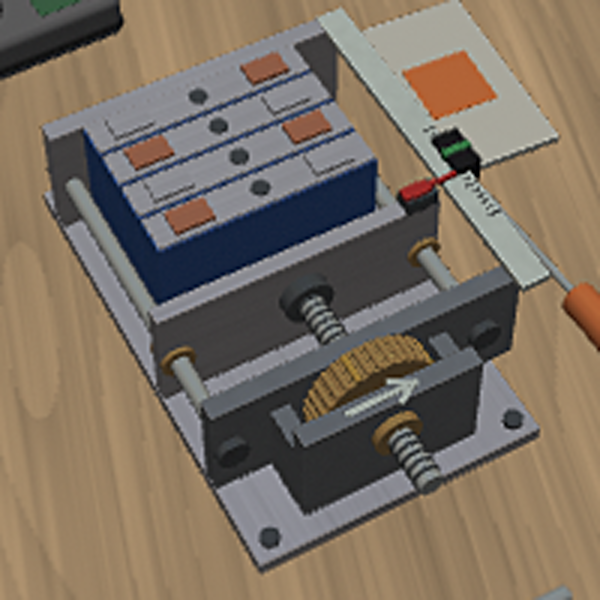

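View pics/tz.png

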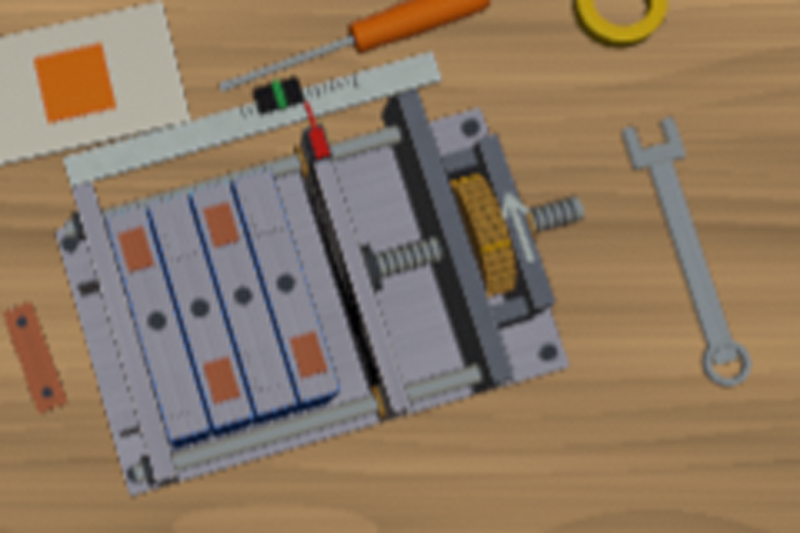

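```bash
cat > h.py <<'E'
import numpy as np, cv2
from scipy.spatial.transform import Rotation as R
def ray(c,uv):
    p=cv2.undistortPoints(np.array([[uv]],float),c['mtx'],c['distortion'])[0,0]
    return np.array(c['xyz']),R.from_rotvec(c['orientation']).apply([p[0],-p[1],-1])
def onz(c,uv,z):
    o,d=ray(c,uv); return o+d*(z-o[2])/d[2]
def proj(c,P):
    q=R.from_rotvec(c['orientation']).inv().apply(np.atleast_2d(P)-c['xyz'])*[1,-1,-1]
    return cv2.projectPoints(q,np.zeros(3),np.zeros(3),c['mtx'],c['distortion'])[0][:,0]
E
python3 - <<'E'
from h import *
from rig import manip
np.set_printoptions(precision=1,suppress=True)
ct=manip.get_calibration('top'); cs=manip.get_calibration('side')
T=lambda x,y,z:onz(ct,(260+x/3.3333,170+y/3.3333),z)
S=lambda x,y,z:onz(cs,(220+x/3,210+y/3),z)
print('base corners z12 top',T(133,494,12),T(566,366,12),T(483,108,12))
print('side', S(262,570,12),S(538,432,12),S(45,196,12))
print('bar z101 top',T(67,170,101),T(437,55,101),T(440,80,101)); 
print('bar side', S(318,14,101),S(526,290,101),S(550,275,101))
print('stripe z106', T(280,95,106),S(455,148,106))
print('pointer tip', T(305,100,106),S(455,172,106))
for n,c in(('top',ct),('side',cs)):
    im=cv2.imread(f'pics/{n}0.png'); h=cv2.cvtColor(im,cv2.COLOR_BGR2HSV)
    for nm,lo,hi in(('red',(0,170,60),(4,255,255)),('green',(50,120,60),(80,255,255)),('brass',(12,120,60),(28,255,255))):
        m=cv2.inRange(h,lo,hi); k,l,st,ce=cv2.connectedComponentsWithStats(m)
        for i in range(1,k):
            if st[i,4]>5 and 220<ce[i][0]<440 and 170<ce[i][1]<370: print(n,nm,st[i],ce[i],onz(c,ce[i],106 if nm!='brass' else 100))
E
```

```text
base corners z12 top [392.2  88.1  12. ] [ 476.7 -203.8   12. ] [ 657.5 -156.1   12. ]
side [ 480.2 -213.2   12. ] [ 658.6 -160.5   12. ] [394.9  82.9  12. ]
bar z101 top [593.6 126.8 101. ] [ 667.7 -111.2  101. ] [ 651.  -112.5  101. ]
bar side [587.9 122.4 101. ] [ 655.5 -119.6  101. ] [ 672.1 -112.4  101. ]
stripe z106 [640.5  -9.6 106. ] [643.  -11.7 106. ]
pointer tip [637.1 -25.5 106. ] [637.9 -30.  106. ]
top red [353 205   6  13  39] [355.1 212.1] [610.5 -32.5 106. ]
top red [242 351   4   4  11] [243.5 352.4] [322.2 197.  106. ]
top green [342 195   4   7  22] [343.4 198. ] [641.6  -8.3 106. ]
top brass [364 163  44  24 512] [386.  173.9] [ 696.6 -101.5  100. ]
top brass [270 183  25  24 416] [282.  194.6] [652.4 123.2 100. ]
top brass [348 213   4  10  15] [349.7 216.7] [602.1 -21.4 100. ]
top brass [395 222  20  37 369] [406.1 239.4] [ 551.8 -138.3  100. ]
top brass [418 235   4   7   8] [419.6 238.2] [ 554.1 -166.6  100. ]
top brass [264 260   6   3   6] [266.5 260.7] [508.5 154.6 100. ]
top brass [261 265   4  11  11] [262.4 270. ] [488.9 163.  100. ]
top brass [272 268   3   7   8] [272.9 270.9] [486.9 140.9 100. ]
top brass [371 286   5   9  16] [373.3 289.8] [446.5 -66.7 100. ]
top brass [270 291   8   4  10] [272.9 292.6] [441.7 140.3 100. ]
side red [354 267  18  10  57] [360.6 272. ] [615.6 -36.1 106. ]
side green [367 257  10   5  22] [371.3 259. ] [642.5 -10.7 106. ]
side brass [356 289  10  10  24] [359.3 292.8] [602.9 -76.4 100. ]
side brass [424 313   6   5   6] [426.5 315.2] [ 702.4 -147.6  100. ]
side brass [321 322  44  28 490] [340.7 333.1] [ 551.3 -151.2  100. ]
side brass [274 326  11   9  28] [277.9 328.9] [ 450.7 -120.2  100. ]
side brass [344 347  17  14  79] [350.7 352.6] [ 558.2 -191.3  100. ]
```

Run:
```python
from h import *
from rig import manip
np.set_printoptions(precision=3,suppress=True)
ct=manip.get_calibration('top'); cs=manip.get_calibration('side'); cw=manip.get_calibration('wrist')
s=manip.sense(); M=R.from_rotvec(s['orientation'])
print('axes cols\n',M.as_matrix())
print(proj(ct,[[0,0,0],[258,-677,180],[557,-145,102],[610,-400,0]]),proj(cs,[[0,0,0],[258,-677,180],[557,-145,102],[610,-400,0]]))
print(onz(ct,(605,215),0),onz(ct,(605,215),400))
a=0.282; ye=np.array([-np.sin(a),np.cos(a),0])
for sg in(1,-1):
    x=sg*ye; y=np.array([0,0,-1.]); Rt=R.from_matrix(np.c_[x,y,np.cross(x,y)])
    print(sg,(M.inv()*Rt).as_rotvec()/(np.pi/2), M.inv().apply(np.array([557,-145,150])-s['position'])/150, 'tool z',np.cross(x,y))
print(cw['xyz'],s['time_s'])
cv2.imwrite('pics/w0.png',manip.grab_frame('wrist')[:,:,::-1])
```

```text
axes cols
 [[ 0.357 -0.001  0.934]
 [-0.934  0.001  0.357]
 [-0.001 -1.    -0.   ]]
[[342.495 511.446]
 [736.358 393.946]
 [409.35  236.781]
 [511.301 222.552]] [[ 27.096 350.025]
 [177.093 780.591]
 [343.214 328.808]
 [414.157 494.168]]
[ 625.778 -611.279    0.   ] [ 524.622 -364.087  400.   ]
1 [-0.001 -1.947 -0.   ] [-2.602  0.196  3.124] tool z [-0.961 -0.278 -0.   ]
-1 [ 0.     0.053 -0.001] [-2.602  0.196  3.124] tool z [0.961 0.278 0.   ]
[ 325.531 -650.772  383.539] 0.1
```

View pics/w0.png

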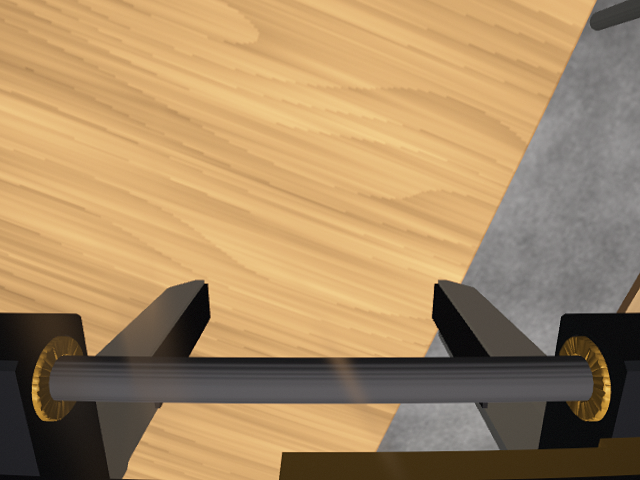

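{"method": "carry_out", "body": {"offset": [[-0.2,0,0.2],[-0.4,0,0.4],[-0.6,0,0.6],[-0.8,0,0.8],[-0.9,0,1],[-0.9,0,1]], "turn": [[0,0,0],[0,0,0],[0,0.02,0],[0,0.04,0],[0,0.053,0],[0,0.053,0]], "fingers": 0, "squeeze": 10}}

```text
time_s: 0.75
position: [354.7, -493.2, 179.8]
orientation: [-1.329, 0.994, -0.994]
force: [0.7, -0.1, -0.3]
gripper_width: 49.5
```

{"method": "carry_out", "body": {"offset": [[-0.2,0,0.2],[-0.4,0,0.4],[-0.6,0,0.6],[-0.8,0,0.8],[-0.9,0,1],[-0.9,0,1]], "turn": [[0,0,0],[0,0,0],[0,0,0],[0,0,0],[0,0,0],[0,0,0]]}}

```text
time_s: 1.35
position: [460.7, -322.8, 179.7]
orientation: [-1.33, 0.994, -0.995]
force: [-0.4, -0.4, -0.3]
gripper_width: 2.5
```

```bash
cat >> h.py <<'E'
a=0.282; O=np.array([525.8,-36.3,0]); XE=np.array([np.cos(a),np.sin(a),0]); YE=np.array([-np.sin(a),np.cos(a),0])
def fx(P): d=np.asarray(P)-O; return np.array([d@XE,d@YE,d[2]])
def unfx(f): return O+XE*f[0]+YE*f[1]+np.array([0,0,f[2]])
E
python3 - <<'E'
from h import *
from rig import manip
np.set_printoptions(precision=3,suppress=True)
s=manip.sense(); M=R.from_rotvec(s['orientation'])
print(M.as_matrix(),s['position'],fx(s['position']),M.inv().apply(unfx([-25,-113,150])-s['position'])/150)
E
```

```text
[[ 0.284  0.002  0.959]
 [-0.959  0.001  0.284]
 [-0.001 -1.     0.002]] [ 460.716 -322.783  179.714] [-142.235 -257.056  179.714] [-0.955  0.2    0.787]
```

{"method": "carry_out", "body": {"offset": [[-0.25,0,0.2],[-0.5,0,0.4],[-0.75,0,0.6],[-0.95,0,0.79],[-0.95,0.2,0.79],[-0.95,0.2,0.79],[-0.95,0.2,0.79]], "turn": [[0,0,0],[0,0,0],[0,0,0],[0,0,0],[0,0,0],[0,0,0],[0,0,0]]}}

```text
time_s: 2.05
position: [530.5, -158.1, 149.5]
orientation: [-1.33, 1.002, -1.0]
force: [0.2, -0.8, -0.4]
gripper_width: 0.5
```

Run:
```python
from h import *
from rig import manip
np.set_printoptions(precision=3,suppress=True)
s=manip.sense(); print(fx(s['position']),s['force'],s['time_s'],s['gripper_width'],R.from_rotvec(s['orientation']).as_matrix())
for n in('side','top','wrist'): cv2.imwrite(f'pics/{n}1.png',manip.grab_frame(n)[:,:,::-1])
A=[cv2.resize(cv2.imread('pics/side1.png')[230:430,220:420],(400,400),interpolation=2),cv2.resize(cv2.imread('pics/top1.png')[150:350,300:500],(400,400),interpolation=2)]
cv2.imwrite('pics/c1.png',np.hstack(A))
```

```text
[ -29.377 -118.251  149.503] [ 0.192 -0.788 -0.399] 2.05 0.47834149532774534 [[ 0.276 -0.002  0.961]
 [-0.961 -0.     0.276]
 [-0.    -1.    -0.002]]
```

View pics/c1.png

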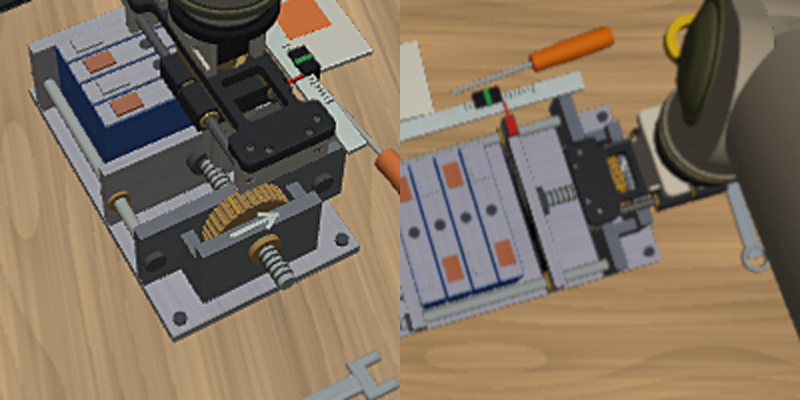

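View pics/wrist1.png

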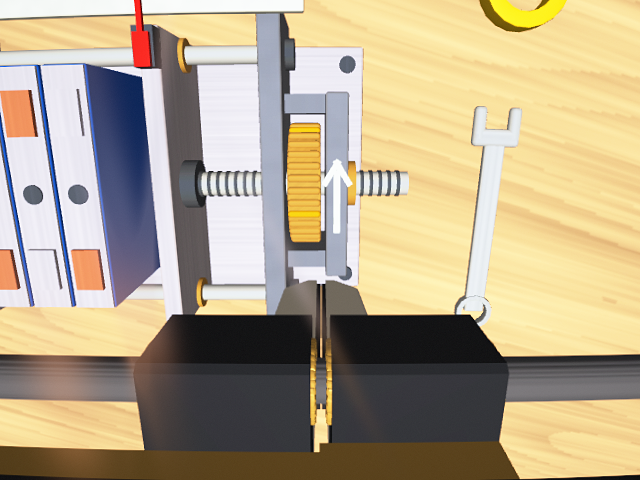

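Wrist view: the wheel is at about (304,183), the closed fingertips at (321,285), the pointer at (140,40). The side and top views also show the pointer and stripe.

Run:
```python
from h import *
from rig import manip
np.set_printoptions(precision=2,suppress=True)
c=manip.get_calibration('wrist'); print(c['xyz'],c['mtx'][0,0])
for uv,z in(((304.5,183),102),((304.5,183),98),((288.5,183),102),((321.5,183),102),((304.5,124),90),((304.5,241),90),((328,93),88),((328,277),88),((348,93),88),((348,277),88)):
    print(uv,z,fx(onz(c,uv,z)))
s=manip.sense(); print(fx(s['position']), proj(c,s['position']))
h=cv2.cvtColor(cv2.imread('pics/top1.png'),cv2.COLOR_BGR2HSV); ct=manip.get_calibration('top')
```

```text
[ 600.11 -137.56  355.26] 432.63352424719943
(304.5, 183) 102 [   7.99 -108.61  102.  ]
(304.5, 183) 98 [   7.44 -108.46   98.  ]
(288.5, 183) 102 [  8.02 -99.22 102.  ]
(321.5, 183) 102 [   7.96 -118.59  102.  ]
(304.5, 124) 90 [  41.58 -108.58   90.  ]
(304.5, 241) 90 [ -30.68 -107.71   90.  ]
(328, 93) 88 [  59.36 -122.58   88.  ]
(328, 277) 88 [ -55.81 -122.75   88.  ]
(348, 93) 88 [  59.34 -134.39   88.  ]
(348, 277) 88 [ -55.86 -135.88   88.  ]
[ -28.57 -118.62  150.58] [[322.01 269.39]]
```

{"method": "carry_out", "body": {"offset": [[-0.057,0.15,0.1],[-0.057,0.25,0.21],[-0.057,0.29,0.21],[-0.057,0.29,0.21],[-0.057,0.29,0.21]], "turn": [[0,0,0],[0,0,0],[0,0,0],[0,0,0],[0,0,0]]}}

```text
time_s: 2.7
position: [558.6, -140.6, 106.9]
orientation: [-1.329, 1.0, -1.001]
force: [-0.1, 0.2, 0.7]
gripper_width: 0.4
```

Run:
```python
from h import *
from rig import manip
np.set_printoptions(precision=2,suppress=True)
s=manip.sense(); print(fx(s['position']),s['force'],s['time_s'],(R.from_rotvec(s['orientation']).as_matrix()))
for n in('side','wrist'): cv2.imwrite(f'pics/{n}2.png',manip.grab_frame(n)[:,:,::-1])
A=[cv2.resize(cv2.imread('pics/side2.png')[280:380,270:390],(480,400),interpolation=2),cv2.imread('pics/wrist2.png')[0:400,160:480]]
cv2.imwrite('pics/c2.png',np.hstack(A))
```

```text
[   2.5  -109.26  106.86] [-0.13  0.19  0.69] 2.7 [[ 0.28 -0.    0.96]
 [-0.96 -0.    0.28]
 [ 0.   -1.   -0.  ]]
```

View pics/c2.png

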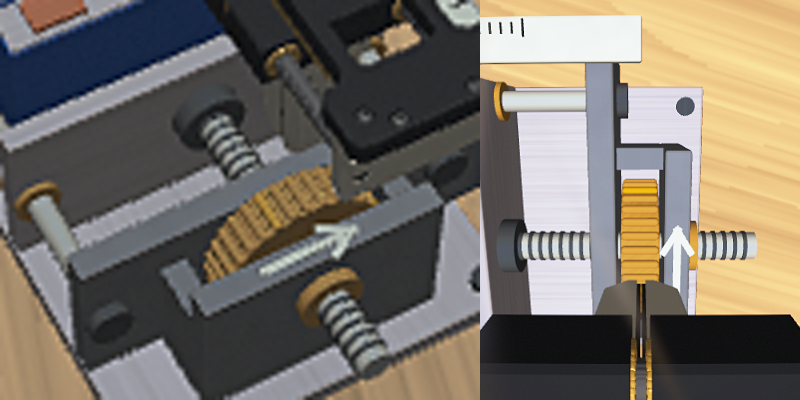

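Run:
```python
from h import *
from rig import manip
np.set_printoptions(precision=2,suppress=True)
c=manip.get_calibration('side')
for x,y in((302,423),(436,360)): print(fx(onz(c,(220+x/3,210+y/3),90)))
c=manip.get_calibration('top')
for x,y in((452,180),(510,295),(495,290),(485,178)): print('top',fx(onz(c,(260+x/3.333,170+y/3.333),90)))
# slot ends & cheek ends side
c=manip.get_calibration('side')
for x,y in((303,445),(482,352),(205,412),(517,290)): print('blk',fx(onz(c,(220+x/3,210+y/3),88)))
```

```text
[ -50.31 -126.29   90.  ]
[  35.58 -126.24   90.  ]
top [ 36.19 -97.1   90.  ]
top [ -44.93 -108.38   90.  ]
top [ -39.24 -100.41   90.  ]
top [  31.42 -117.63   90.  ]
blk [ -55.91 -137.71   88.  ]
blk [  62.03 -133.03   88.  ]
blk [-93.33 -93.29  88.  ]
blk [ 102.98 -106.17   88.  ]
```

{"method": "carry_out", "body": {"offset": [[0,0.02,0],[0,0.03,0],[0,0.036,0],[0,0.036,0]], "turn": [[0,0,0],[0,0,0],[0,0,0],[0,0,0]]}}

```text
time_s: 3.2
position: [559.2, -139.5, 100.6]
orientation: [-1.33, 1.0, -0.999]
force: [-0.0, -0.4, -0.8]
gripper_width: 0.6
```

{"method": "carry_out", "body": {"offset": [[0,0.005,0],[0,0.01,0],[0,0.01,0]], "turn": [[0,0,0],[0,0,0],[0,0,0]]}}

```text
time_s: 3.5
position: [559.3, -139.5, 99.2]
orientation: [-1.329, 0.999, -0.999]
force: [0.7, -0.2, -1.0]
gripper_width: 0.5
```

Run:
```python
from h import *
from rig import manip
np.set_printoptions(precision=2,suppress=True)
for i in range(2):
    s=manip.sense(); print(fx(s['position']),s['force'],s['wrist_torque'],s['time_s'])
    n=('side','wrist')[i]; cv2.imwrite(f'pics/{n}3.png',manip.grab_frame(n)[:,:,::-1])
A=[cv2.resize(cv2.imread('pics/side3.png')[280:380,270:390],(480,400),interpolation=2),cv2.imread('pics/wrist3.png')[0:400,160:480]]
cv2.imwrite('pics/c3.png',np.hstack(A))
```

```text
[   3.41 -108.44   99.17] [ 0.65 -0.23 -1.  ] [ 0.01 -0.01 -0.02] 3.5
[   3.46 -108.43   99.23] [-0.49 -1.23 -0.25] [-0.03 -0.03  0.07] 3.55
```

View pics/c3.png

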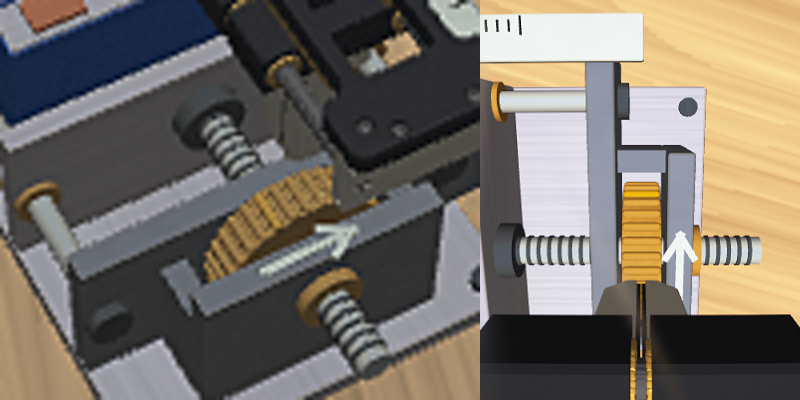

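Run:
```python
from h import *
from rig import manip
np.set_printoptions(precision=2,suppress=True)
c=manip.get_calibration('side');s=manip.sense()
print(proj(c,s['position']))
for xc in(-10,-5,0,5):
  q=[unfx([xc+40*np.sin(t),-118.5,62+40*np.cos(t)]) for t in np.radians([-45,0,45])]
  p=proj(c,q); print(xc,((p-[270,280])*4).round())
print(((proj(c,s['position'])-[270,280])*4), ((proj(c,[unfx([3.4+dx,-108.4+dy,99]) for dx in(-7.5,7.5) for dy in(-17,17)])-[270,280])*4))
```

```text
[[343.73 326.81]]
-10 [[219. 258.]
 [279. 214.]
 [337. 203.]]
-5 [[230. 253.]
 [290. 209.]
 [347. 198.]]
0 [[240. 248.]
 [300. 204.]
 [357. 193.]]
5 [[251. 243.]
 [310. 200.]
 [367. 188.]]
[[294.91 187.23]] [[299.51 224.76]
 [259.23 165.26]
 [330.7  210.18]
 [290.02 151.21]]
```

Run:
```python
import cv2
cv2.imwrite('pics/s3z.png',cv2.resize(cv2.imread('pics/side3.png')[240:365,290:420],None,fx=4.8,fy=4.8,interpolation=2))
```

```text
(no output)
```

View pics/s3z.png

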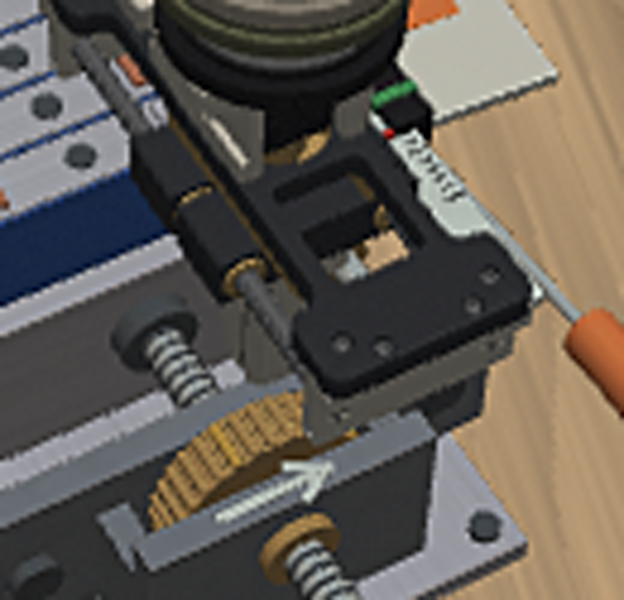

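{"method": "carry_out", "body": {"offset": [[0,0.006,0],[0,0.012,0],[0,0.012,0]], "turn": [[0,0,0],[0,0,0],[0,0,0]]}}

```text
time_s: 3.9
position: [559.2, -139.5, 97.4]
orientation: [-1.329, 0.999, -0.999]
force: [0.3, 0.1, 0.8]
gripper_width: 0.6
```

Run:
```python
from h import *
from rig import manip
np.set_printoptions(precision=2,suppress=True)
c=manip.get_calibration('wrist'); s=manip.sense(); print(fx(s['position']),s['force'],R.from_rotvec(c['orientation']).as_matrix())
print('tcp px',proj(c,s['position']),'tip edges',proj(c,[unfx(fx(s['position'])+np.array([dx,dy,0])) for dx in(-7.5,7.5) for dy in(-17,17)]))
for u,v in((220,250),(420,250)): print('screw',fx(onz(c,(u,v),62)))
print('slot ends', fx(onz(c,(320,160),88)))
for n in('wrist','top'): cv2.imwrite(f'pics/{n}4.png',manip.grab_frame(n)[:,:,::-1])
cv2.imwrite('pics/c4.png',cv2.resize(cv2.imread('pics/wrist4.png')[140:400,200:440],None,fx=2.2,fy=2.2,interpolation=2))
cv2.imwrite('pics/t4.png',cv2.resize(cv2.imread('pics/top4.png')[180:300,320:460],None,fx=4.5,fy=4.5,interpolation=2))
```

```text
[   3.39 -108.44   97.36] [0.28 0.1  0.76] [[ 0.28  0.93  0.25]
 [-0.96  0.27  0.07]
 [ 0.   -0.26  0.97]]
tcp px [[322.06 269.35]] tip edges [[355.73 283.38]
 [288.37 283.4 ]
 [356.37 255.02]
 [287.76 255.04]]
screw [  2.81 -49.29  62.  ]
screw [   2.77 -165.42   62.  ]
slot ends [  56.65 -107.43   88.  ]
```

View pics/c4.png

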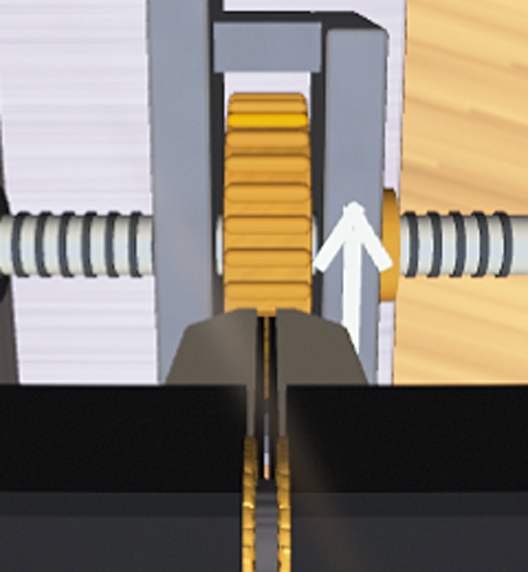

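View pics/t4.png

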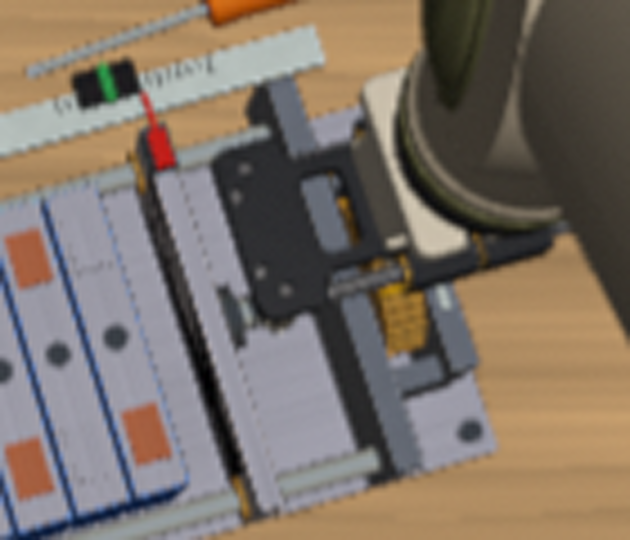

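```bash
python3 - <<'E'
from h import *
from rig import manip
np.set_printoptions(precision=1,suppress=True)
c=manip.get_calibration('wrist'); s=manip.sense(); cs=manip.get_calibration('side'); ct=manip.get_calibration('top')
f=fx(s['position']); print(f,s['time_s'],fx(c['xyz'])-f)
for h in(0,10,20,30,40,60):
    print(h,'wrist',proj(c,[unfx(f+[dx,dy,h]) for dx in(7.5,-7.5) for dy in(-17.5,-46.5-17)]).ravel(),'side',proj(cs,[unfx(f+[dx,17.5,h+2]) for dx in(7.5,-7.5)]).ravel())
E
python3 - <<'E'
import cv2
cv2.imwrite('pics/w0z.png',cv2.resize(cv2.imread('pics/w0.png')[240:480,0:640],None,fx=1.25,fy=1.25))
E
```

```text
[   3.4 -108.4   97.4] 4.0 [ 71.9   0.6 204.6]
0 wrist [357.3 255.1 449.6 255.  356.6 283.4 447.2 283.2] side [342.4 317.5 334.7 321. ]
10 wrist [359.  261.4 455.6 261.3 358.3 290.9 453.  290.7] side [342.5 314.  334.8 317.5]
20 wrist [360.9 268.4 462.2 268.2 360.1 299.2 459.4 298.9] side [342.7 310.5 334.8 314.1]
30 wrist [363.  276.1 469.5 275.8 362.1 308.3 466.3 307.9] side [342.8 307.  334.9 310.6]
40 wrist [365.3 284.6 477.5 284.3 364.3 318.3 474.  317.8] side [342.9 303.4 335.  307. ]
60 wrist [370.8 304.8 496.5 304.3 369.5 342.  492.  341.2] side [343.2 296.1 335.2 299.7]
```

View pics/w0z.png

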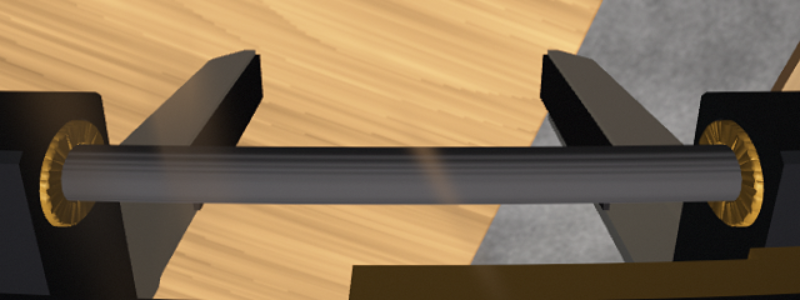

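The wrist and side views agree that the visible fingertip ends about 38 mm above the reported TCP: the tip edge is at v≈284 and the open-pad spacing is 223 px. That explains why there was no contact at 97 mm, so I'll go further down in small steps and watch the force.

{"method": "carry_out", "body": {"offset": [[0,0.025,0],[0,0.05,0],[0,0.075,0],[0,0.1,0],[0,0.1,0]], "turn": [[0,0,0],[0,0,0],[0,0,0],[0,0,0],[0,0,0]]}}

```text
time_s: 4.5
position: [558.9, -139.4, 81.8]
orientation: [-1.33, 1.0, -0.999]
force: [0.5, 1.1, 0.9]
gripper_width: 0.4
```

{"method": "carry_out", "body": {"offset": [[0,0.02,0],[0,0.04,0],[0,0.06,0],[0,0.07,0],[0,0.07,0]], "turn": [[0,0,0],[0,0,0],[0,0,0],[0,0,0],[0,0,0]]}}

```text
time_s: 5.0
position: [559.2, -139.5, 71.7]
orientation: [-1.33, 1.0, -0.999]
force: [-0.1, -0.3, -0.1]
gripper_width: 0.5
```

Run:
```python
from h import *
from rig import manip
np.set_printoptions(precision=2,suppress=True)
s=manip.sense(); print(fx(s['position']),s['force'],s['time_s'],manip.grasp_offset)
cv2.imwrite('pics/wrist5.png',manip.grab_frame('wrist')[:,:,::-1]);cv2.imwrite('pics/side5.png',manip.grab_frame('side')[:,:,::-1])
A=[cv2.resize(cv2.imread('pics/side5.png')[240:365,290:420],(416,400),interpolation=2),cv2.resize(cv2.imread('pics/wrist5.png')[100:400,180:460],(373,400),interpolation=2)]
cv2.imwrite('pics/c5.png',np.hstack(A))
```

```text
[   3.35 -108.39   71.74] [-0.06 -0.34 -0.11] 5.0 18.8
```

View pics/c5.png

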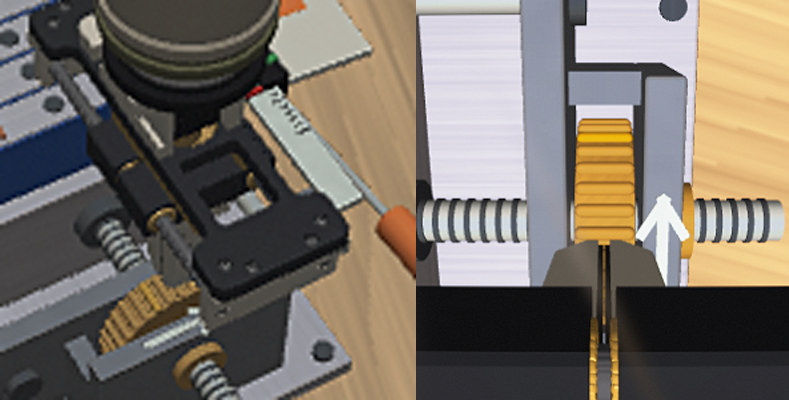

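The fingertip is just above the wheel top and still hasn't touched. I'll continue in finer steps.

{"method": "carry_out", "body": {"offset": [[0,0.01,0],[0,0.02,0],[0,0.03,0],[0,0.03,0]], "turn": [[0,0,0],[0,0,0],[0,0,0],[0,0,0]]}}

```text
time_s: 5.5
position: [559.2, -139.5, 67.3]
orientation: [-1.33, 1.0, -0.999]
force: [0.3, 0.4, 1.1]
gripper_width: 0.4
```

{"method": "carry_out", "body": {"offset": [[0,0.007,0],[0,0.014,0],[0,0.014,0]], "turn": [[0,0,0],[0,0,0],[0,0,0]]}}

```text
time_s: 5.8
position: [559.2, -139.5, 65.2]
orientation: [-1.329, 0.999, -0.999]
force: [1.3, 0.2, -0.4]
gripper_width: 0.6
```

{"method": "carry_out", "body": {"offset": [[0,0.007,0],[0,0.014,0],[0,0.014,0]], "turn": [[0,0,0],[0,0,0],[0,0,0]]}}

```text
time_s: 6.1
position: [559.4, -139.5, 63.4]
orientation: [-1.329, 0.999, -0.999]
force: [0.1, -0.2, 1.9]
gripper_width: 0.3
```

{"method": "carry_out", "body": {"offset": [[0,0.007,0],[0,0.014,0],[0,0.014,0]], "turn": [[0,0,0],[0,0,0],[0,0,0]]}}

```text
time_s: 6.4
position: [560.8, -139.2, 62.9]
orientation: [-1.328, 0.997, -1.001]
force: [-1.2, 2.7, 16.9]
gripper_width: 0.6
```

Contact at a reported z of about 63, with 17 N. Now I roll the first stroke towards +x, following the rim.

{"method": "carry_out", "body": {"offset": [[0,0,0.027],[0,0,0.053],[0,0.003,0.08],[0,0.008,0.107],[0,0.015,0.133],[0,0.025,0.16],[0,0.033,0.18]], "turn": [[0,0,0],[0,0,0],[0,0,0],[0,0,0],[0,0,0],[0,0,0],[0,0,0]]}}

```text
time_s: 7.1
position: [586.9, -131.7, 57.0]
orientation: [-1.328, 0.997, -1.001]
force: [1.1, 0.8, 4.4]
gripper_width: 0.6
```

```bash
cat > meas.py <<'E'
from h import *
from rig import manip
import sys
np.set_printoptions(precision=2,suppress=True)
t=sys.argv[1]; s=manip.sense(); print(fx(s['position']),s['force'],s['time_s'])
for n in('top','wrist'):
    cv2.imwrite(f'pics/{n}_{t}.png',manip.grab_frame(n)[:,:,::-1])
A=[cv2.resize(cv2.imread(f'pics/top_{t}.png')[180:260,315:395],(400,400),interpolation=2),cv2.resize(cv2.imread(f'pics/wrist_{t}.png')[0:400,180:460],(280,400),interpolation=2)]
cv2.imwrite(f'pics/m_{t}.png',np.hstack(A))
c=manip.get_calibration('top'); im=cv2.imread(f'pics/top_{t}.png'); h=cv2.cvtColor(im,cv2.COLOR_BGR2HSV)
g=cv2.inRange(h,(50,120,60),(80,255,255)); v,u=np.nonzero(g[180:215,325:365]); G=fx(onz(c,(u.mean()+325,v.mean()+180),106))
r=cv2.inRange(h,(0,150,60),(5,255,255))|cv2.inRange(h,(175,150,60),(180,255,255)); v,u=np.nonzero(r[190:225,325:375]); Rr=fx(onz(c,(u.mean()+325,v.mean()+190),106))
print('green',G,'red',Rr,'diff',(Rr-G)[1],len(u))
E
python3 meas.py a
```

```text
[  32.12 -108.62   57.02] [1.08 0.79 4.42] 7.1
green [119.19  -5.28 106.  ] red [ 84.24 -16.83 106.  ] diff -11.554403602882182 47
```

View pics/m_a.png

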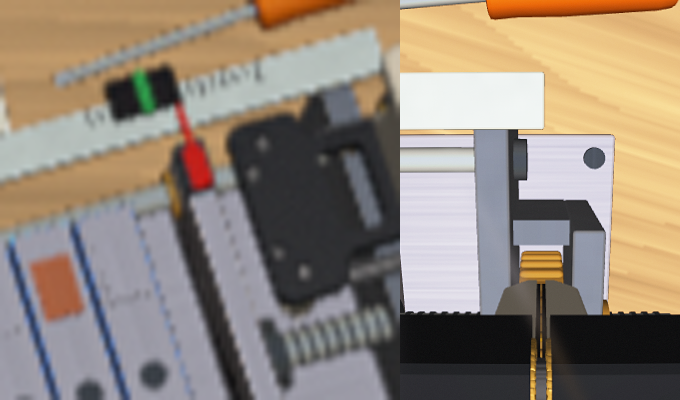

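Run:
```python
from h import *
from rig import manip
c=manip.get_calibration('top')
for f in('top0','top1','top4','top_a'):
    h=cv2.cvtColor(cv2.imread(f'pics/{f}.png'),cv2.COLOR_BGR2HSV)
    g=cv2.inRange(h,(50,120,60),(80,255,255)); v,u=np.nonzero(g[180:215,325:365]); G=fx(onz(c,(u.mean()+325,v.mean()+180),106))
    r=cv2.inRange(h,(0,150,60),(5,255,255))|cv2.inRange(h,(175,150,60),(180,255,255)); v,u=np.nonzero(r[190:225,325:375]); u=u+325;v=v+190
    P=np.array([fx(onz(c,(a,b),106)) for a,b in zip(u,v)]); ti=P[P[:,0]>97]; ba=P[P[:,0]<=97]
    print(f,G[:2].round(1),'base',ba.mean(0)[:2].round(1),len(ba),'tip',ti.mean(0)[:2].round(1),len(ti),'diff',(ba.mean(0)-G)[1].round(2),(ti.mean(0)-G)[1].round(2))
```

```text
top0 [119.   -5.3] base [ 82.6 -19.8] 44 tip [102.4 -20.1] 3 diff -14.51 -14.78
top1 [118.9  -5.4] base [ 82.6 -19.8] 44 tip [101.9 -20.3] 2 diff -14.37 -14.87
top4 [119.2  -5.3] base [ 82.6 -19.8] 44 tip [101.9 -20.3] 2 diff -14.52 -15.02
top_a [119.2  -5.3] base [ 82.7 -16.8] 43 tip [101.1 -17.3] 4 diff -11.51 -11.99
```

The plate moved about 3 mm, from −14.7 to −11.8. Next I lift, go back and make a full stroke.

{"method": "carry_out", "body": {"offset": [[0,-0.1,0],[0,-0.1,-0.2],[0,-0.1,-0.4],[0,-0.1,-0.4],[0,-0.05,-0.4],[0,0,-0.4],[0,0,-0.4]], "turn": [[0,0,0],[0,0,0],[0,0,0],[0,0,0],[0,0,0],[0,0,0],[0,0,0]]}}

```text
time_s: 7.9
position: [527.3, -148.7, 55.0]
orientation: [-1.331, 1.001, -0.998]
force: [-1.8, -2.1, 4.4]
gripper_width: 0.7
```

```bash
python3 meas.py b
```

```text
[ -29.88 -108.4    54.95] [-1.83 -2.06  4.37] 7.9
green [118.94  -5.43 106.  ] red [ 83.84 -17.06 106.  ] diff -11.635275400804627 46
```

{"method": "carry_out", "body": {"offset": [[0,-0.007,0.03],[0,-0.021,0.057],[0,-0.031,0.083],[0,-0.039,0.11],[0,-0.043,0.137],[0,-0.045,0.163],[0,-0.045,0.19],[0,-0.045,0.217]], "turn": [[0,0,0],[0,0,0],[0,0,0],[0,0,0],[0,0,0],[0,0,0],[0,0,0],[0,0,0]]}}

```text
time_s: 8.8
position: [560.1, -139.3, 63.1]
orientation: [-1.329, 0.998, -1.0]
force: [-2.0, -0.6, 5.6]
gripper_width: 0.8
```

{"method": "carry_out", "body": {"offset": [[0,0,0.027],[0,0,0.053],[0,0.003,0.08],[0,0.008,0.107],[0,0.015,0.133],[0,0.025,0.16],[0,0.033,0.18]], "turn": [[0,0,0],[0,0,0],[0,0,0],[0,0,0],[0,0,0],[0,0,0],[0,0,0]]}}

```text
time_s: 9.5
position: [585.4, -131.9, 57.7]
orientation: [-1.329, 0.999, -0.999]
force: [-0.3, -1.4, 2.1]
gripper_width: 0.8
```

```bash
python3 meas.py c
```

```text
[  30.67 -108.44   57.71] [-0.31 -1.39  2.1 ] 9.5
green [119.19  -5.28 106.  ] red [ 83.53 -11.15 106.  ] diff -5.8703037569527705 46
```

{"method": "carry_out", "body": {"offset": [[0,-0.1,0],[0,-0.1,-0.2],[0,-0.1,-0.4],[0,-0.1,-0.4],[0,-0.05,-0.4],[0,0.01,-0.4],[0,0.01,-0.4]], "turn": [[0,0,0],[0,0,0],[0,0,0],[0,0,0],[0,0,0],[0,0,0],[0,0,0]]}}

```text
time_s: 10.3
position: [526.9, -148.7, 55.0]
orientation: [-1.331, 1.001, -0.998]
force: [-1.9, -1.3, 2.5]
gripper_width: 0.4
```

{"method": "carry_out", "body": {"offset": [[0,-0.007,0.03],[0,-0.021,0.057],[0,-0.031,0.083],[0,-0.039,0.11],[0,-0.043,0.137],[0,-0.045,0.163],[0,-0.045,0.19],[0,-0.045,0.217]], "turn": [[0,0,0],[0,0,0],[0,0,0],[0,0,0],[0,0,0],[0,0,0],[0,0,0],[0,0,0]]}}

```text
time_s: 11.1
position: [559.1, -139.6, 63.4]
orientation: [-1.329, 0.999, -1.0]
force: [-0.7, -0.1, -0.2]
gripper_width: 0.5
```

```bash
python3 meas.py d
```

```text
[   3.28 -108.49   63.38] [-0.65 -0.09 -0.17] 11.1
green [118.94  -5.43 106.  ] red [ 84.24  -9.86 106.  ] diff -4.436377633858276 47
```

View pics/m_d.png

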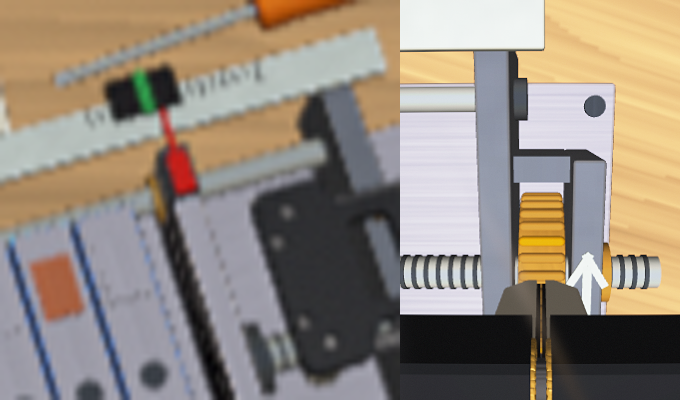

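The wheel slipped in part of that stroke and about 4.5 mm remains. I'll press a little deeper and continue to the forward side.

{"method": "carry_out", "body": {"offset": [[0,0.01,0.02],[0,0.012,0.05],[0,0.013,0.08],[0,0.018,0.107],[0,0.025,0.133],[0,0.035,0.16],[0,0.043,0.18]], "turn": [[0,0,0],[0,0,0],[0,0,0],[0,0,0],[0,0,0],[0,0,0],[0,0,0]]}}

```text
time_s: 11.9
position: [584.5, -132.2, 56.8]
orientation: [-1.329, 0.999, -0.999]
force: [-1.1, 0.3, 2.2]
gripper_width: 0.6
```

```bash
python3 meas.py e
```

```text
[  29.71 -108.42   56.76] [-1.11  0.27  2.16] 11.9
green [119.19  -5.28 106.  ] red [ 84.66  -7.5  106.  ] diff -2.222962555169074 47
```

{"method": "carry_out", "body": {"offset": [[0,-0.1,0],[0,-0.12,-0.15],[0,-0.1,-0.19],[0,-0.06,-0.19],[0,-0.04,-0.19],[0,-0.033,-0.19],[0,-0.033,-0.19]], "turn": [[0,0,0],[0,0,0],[0,0,0],[0,0,0],[0,0,0],[0,0,0],[0,0,0]]}}

```text
time_s: 12.7
position: [559.4, -139.7, 62.9]
orientation: [-1.327, 0.996, -1.001]
force: [-1.9, 1.5, 19.2]
gripper_width: 0.2
```

{"method": "carry_out", "body": {"offset": [[0,0,0.02],[0,0,0.04],[0,0.003,0.065],[0,0.006,0.09],[0,0.012,0.115],[0,0.017,0.135],[0,0.017,0.135]], "turn": [[0,0,0],[0,0,0],[0,0,0],[0,0,0],[0,0,0],[0,0,0],[0,0,0]]}}

```text
time_s: 13.4
position: [579.8, -133.7, 59.5]
orientation: [-1.327, 0.995, -1.001]
force: [2.1, 1.7, 7.3]
gripper_width: 0.2
```

```bash
python3 meas.py f
```

```text
[  24.77 -108.63   59.53] [2.06 1.66 7.35] 13.4
green [119.19  -5.28 106.  ] red [ 84.65  -4.96 106.  ] diff 0.3214909559430872 49
```

View pics/m_f.png

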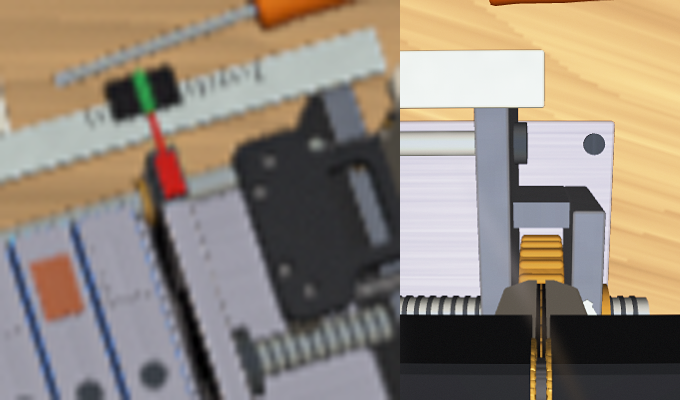

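The pointer now meets the green stripe in the top view: needle end at zoom (153,113), stripe foot at (151,108). I'll lift straight off and go clear.

{"method": "carry_out", "body": {"offset": [[0,-0.1,0],[0,-0.3,0],[0,-0.6,0],[0,-0.8,0],[0,-0.8,-0.3],[0,-0.8,-0.5],[0,-0.8,-0.5],[0,-0.8,-0.5]], "turn": [[0,0,0],[0,0,0],[0,0,0],[0,0,0],[0,0,0],[0,0,0],[0,0,0],[0,0,0]]}}

```text
time_s: 14.3
position: [505.2, -155.3, 179.1]
orientation: [-1.329, 0.999, -1.0]
force: [0.3, 0.6, -0.3]
gripper_width: 0.5
```

```bash
python3 meas.py g
python3 - <<'E'
from h import *
from rig import manip
cv2.imwrite('pics/side_g.png',manip.grab_frame('side')[:,:,::-1])
A=[cv2.resize(cv2.imread('pics/top_g.png')[185:225,325:365],(400,400),interpolation=2),cv2.resize(cv2.imread('pics/side_g.png')[245:285,345:385],(400,400),interpolation=2)]
cv2.imwrite('pics/c_g.png',np.hstack(A))
E
```

```text
[ -52.94 -108.55  179.14] [ 0.29  0.59 -0.32] 14.3
green [118.94  -5.43 106.  ] red [ 84.65  -4.96 106.  ] diff 0.4726939404772672 49
```

View pics/c_g.png

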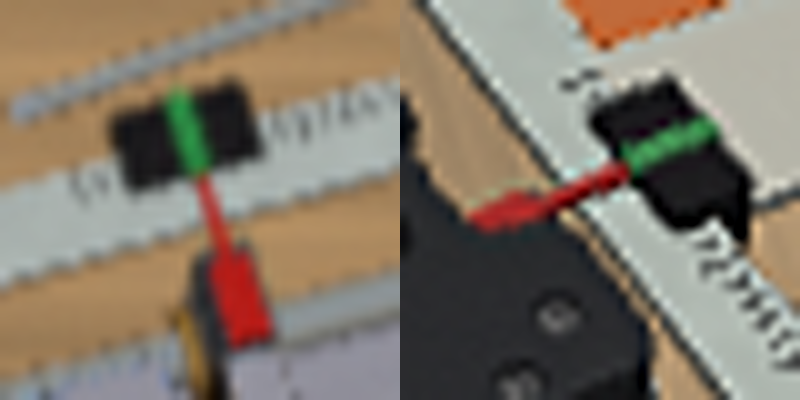

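View pics/wrist_g.png

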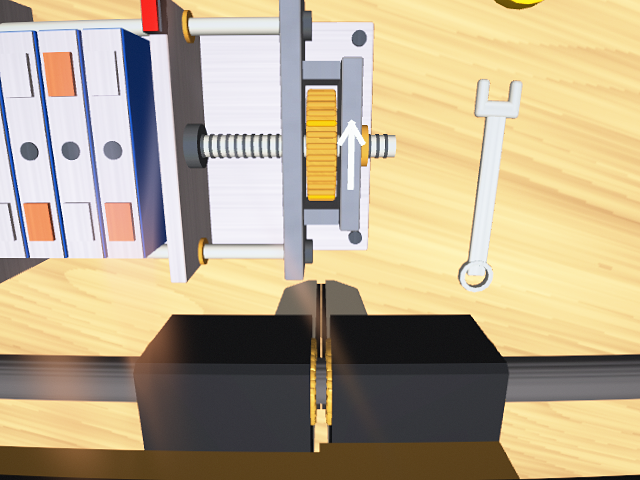

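View pics/side_g.png

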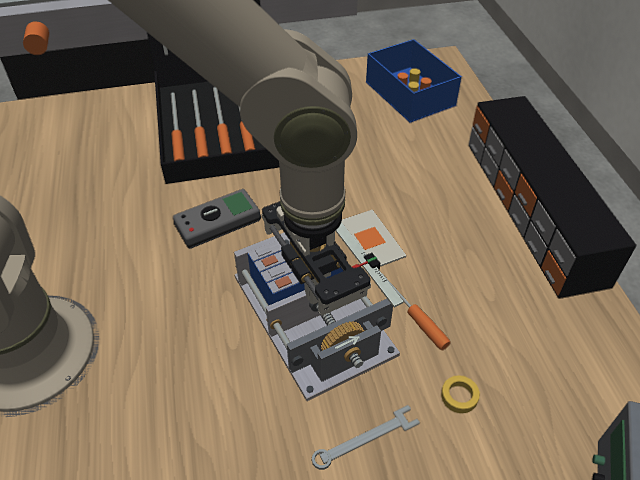

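Both views show the red needle running straight into the green stripe (top zoom (203,178), side zoom (628,168)). The hand is clear and nothing else has moved.

Run:
```python
from rig import manip
s=manip.sense(); print(s['force'],s['qvel'],s['time_s']); print(manip.sign_off())
```

```text
[-0.61057908  0.35039032 -0.64602087] [-0.0023616  -0.00161066  0.00185349  0.00435922  0.00040206  0.00068959
 -0.00013438] 14.45
the job is handed in; nothing more can be done
None
```

I rolled the knurled wheel with the closed fingertips in four passes, and the red pointer now stands on the green stripe. I then lifted the hand clear and handed the job in at about 14.5 s.

- **Pointer position:** the last top view put the pointer about 0.3–0.5 mm past the middle of the stripe, which allows ±2.5 mm. The enlarged top and side views both show the needle in line with the stripe. It stayed there after the hand lifted off.
- **Hand and surroundings:** the hand ended clear of the fixture, with only noise on the force reading and the arm at rest. By eye, nothing lying around had moved in the last side view; I did not measure each thing's position.
- **Fingertip height disagreed:** the real fingertips end about 38–39 mm above the reported TCP. The cameras showed this and contact confirmed it: I touched the wheel's 102 mm top at a reported height of about 63 mm. I worked from the contact height instead.
- **Slip:** the first half of the third pass slipped and moved the plate only about 1.4 mm where I expected about 2.9 mm. I made up the rest with more pressure.

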